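Change over the thread winder: sleeve to 6, cores out, full reels up, lever on

ROBOT

A 6-joint arm with a two-finger parallel gripper is mounted at the origin on the work surface. World frame = base frame: x ahead of the robot, y to its left, z up, the work surface at z = 0. Lengths are in m, angles in rad, forces in N, time in s.
With the tool pointing down it reaches from about 0.25 to 0.775 m from the base axis. Payload 4 kg.
Tool frame: the origin (TCP) lies between the finger pads; the fingertips stand 11 mm ahead of it and the grasp point (between the pads) lies 8 mm behind it (robot.tip_extent is the z of the fingertips in the tool frame, in m); z points along the fingers, y is the line along which they close (so a half turn about z gives the same grasp; the last joint's range is limited). The gripper opens to 94 mm and grips with 3 to 60 N. Pads are 16 mm wide; open, the fingers measure 119 mm over their backs; the gripper's body (75 mm by 177 mm) begins 78 mm behind the grasp point.
Start: joints at [-1.368, 0.087, 1.371, -0, 1.684, -0.103], TCP at [0.166, -0.525, 0.217] pointing down, gripper open.
Joint ranges: [-3.1, 3.1], [-0.76, 2.03], [0.27, 2.55], [-1.08, 4.22], [0.17, 2.65], [-2.57, 2.57]. Speed limits (rad/s): [2.79, 2.79, 3.14, 3.14, 3.14, 3.14].

INTERFACE

Orientations are given as [roll, pitch, yaw] about the fixed x, y, z axes, in that order (R = Rz(yaw) Ry(pitch) Rx(roll)).
In Python, from bench import robot, imaging gives the robot as it stands.
- The arm moves only by the shell command python3 -m pendant 'ROWS'. ROWS is JSON, a list of rows, each a list of 7 numbers: the shift along the world's x, y, z in cm, then the turn, a rotation vector about the world's x, y, z in degrees, then the opening, from 0 (shut) to 1 (fully open). In form: [[dx, dy, dz, ax, ay, az, jaw], ...]. A call has 1 to 8 rows; each row shifts and turns the commanded pose from where the row before left it; what a row does not reach is not made up. A row lasts 1/10 s, in which the tool goes at most 50 mm and 8.59 degrees, less where a joint would pass 70% of its speed; a pose out of reach is approached as far as the arm can. A call is refused whole if a number of a shift passes 5 or a number of a turn 8.59, either way. A call with a gripper value outside its range is refused whole. The fingers move at their own pace and stop on an object; the grip force is fixed at half the most. Time passes only in rows, so rows that do not move let the fingers close. It gives the time, the measured TCP pose, the force, the opening and the grip force at its end, in the units of the state.
- robot.get_obs(): the state, without advancing time (a new reading comes with each control period).
- imaging.snapshot(name): name is "scene" or "top" or "wrist"; returns the picture (480x640x3 uint8, red, green, blue); there is no depth.
- imaging.camera_params(name): a dict with "camera_matrix" (3x3 intrinsics, pixels), "R" (3x3) and "t" (3): a world point X has camera coordinates R X + t. Camera axes: x right, y down, z forward; pixel columns grow to the right and rows downward; lengths in m; the calibration is good to about 2 mm. A picture is of the moment at which its call begins: read the wrist's pose just before it. camera_params takes no time and is no camera call; for the wrist camera it gives the pose at the moment of the call.
- robot.close_job(): hands the job in; it is judged then, once.
The state is a dict: "time": time; "joint_positions": joint angles; "qvel": joint speeds; "joint_torque": joint torques, N m; "tool_pos": TCP position; "ee_rot": TCP orientation; "wrist_force": force on the tool from outside, world axes, zero at the start; "wrist_torque": the same for the moment, N m; "width": finger opening in m; "finger_force": force on a finger pad.
Only numpy, scipy, OpenCV 4.12 (cv2) and the standard library are available. Lean on these libraries where they do the work, as an engineer would, in place of code of your own. Each camera call takes 0.05 s, during which the arm holds its last target. There are 200 camera calls.

TASK

Set up the thread winder for the next run: turn its tension sleeve to 6, take every empty core off the narrow feed ledge and put it into the shallow tray, and stand every full red reel from the table upright on the ledge. Only when all of that is done, push the winder's lever fully over to the back to switch it on. Leave the other things on the table where they are.

Things in the scene. Friction and masses are not known exactly. Their poses are not given: they have to be found in the camera images.
- winder: thread winder fixed to the table: white housing 150 x 200 mm, flat top 70 mm high; origin under its centre on the table; its x points to its back (away from the operator), y to its left. A dark motor cylinder (top 72 mm high) juts out to 136 mm behind the origin. On top stand the tension sleeve (axis at x 0, y +45 mm) and the switch lever (pivot at x 0, y -55 mm)
- sleeve_grip (a point): point on the upright axis of the grey ribbed tension sleeve, 28 mm above the housing top, the height to grip. The sleeve is a round cylinder 48 mm across, from 4 to 48 mm above the housing top, with a white pointer stripe across its top and down its side; it stands on a thin black scale plate 92 mm across, 2 mm thick
- sleeve_pointer (a point): outer end of the white pointer stripe on the sleeve's top, 24 mm from the axis. It points at the number set: the scale plate has nine white ticks 30 degrees apart for 0 to 8, growing clockwise seen from above; those for 0 and 5 are longer and thicker. Tick 0 is 60 degrees clockwise from the winder's x axis, tick 4 straight to the front
- sleeve (a joint): angle of the sleeve, rad: 0 at number 0, grows clockwise seen from above by 0.5236 for each number, up to 4.189 at number 8. It clicks into a spring detent at each number (about 0.25 Nm to pass from one to the next) and settles into the nearest number when let go
- lever (a joint): switch lever of the winder, rad: 0 = off (leaning to the front), 1.0 = on (fully over to the back); stays where it is left, about 1 N at the ball. Its pivot is 22 mm above the housing top
- lever_tip (a point): centre of the black ball, 26 mm across, at the end of the lever, 60 mm from its pivot; about 75 mm above the housing top and 29 mm in front of the pivot when off, 29 mm behind when on; its highest point half way is 95 mm above the housing top
- ledge: narrow feed ledge of bare aluminium fixed to the table: a bar 40 mm deep (its x) and 300 mm long (its y), its flat top 70 mm above the table, on two legs; origin on the table under its centre
- tray: loose shallow open tray of clear, whitish plastic, 170 mm (its x) by 120 mm (its y), 35 mm high, walls 4 mm, floor 4 mm thick, loose (it slides if pushed), on the table at the left; origin at the centre of its underside, 0.4 kg
- reel1: full reel of red thread (2 to 4 of the four are there): thick upright cylinder 50 mm across, 66 mm high with the short white core stub (24 mm across, seen only) on top; the thread is from 5 to 61 mm up; 0.1 to 0.17 kg; origin at the centre of its underside, z along its axis. Starts standing on the table in front of the ledge
- reel2: full reel of red thread (2 to 4 of the four are there): thick upright cylinder 50 mm across, 66 mm high with the short white core stub (24 mm across, seen only) on top; the thread is from 5 to 61 mm up; 0.1 to 0.17 kg; origin at the centre of its underside, z along its axis. Starts standing on the table in front of the ledge
- reel3: full reel of red thread (2 to 4 of the four are there): thick upright cylinder 50 mm across, 66 mm high with the short white core stub (24 mm across, seen only) on top; the thread is from 5 to 61 mm up; 0.1 to 0.17 kg; origin at the centre of its underside, z along its axis. Starts standing on the table in front of the ledge
- reel4: full reel of red thread (2 to 4 of the four are there): thick upright cylinder 50 mm across, 66 mm high with the short white core stub (24 mm across, seen only) on top; the thread is from 5 to 61 mm up; 0.1 to 0.17 kg; origin at the centre of its underside, z along its axis. Starts standing on the table in front of the ledge
- core1: empty white core (2 or 3 of the three are there): thin bare cylinder 24 mm across, 66 mm high, 30 g; origin at the centre of its underside, z along its axis. Starts standing on the ledge
- core2: empty white core (2 or 3 of the three are there): thin bare cylinder 24 mm across, 66 mm high, 30 g; origin at the centre of its underside, z along its axis. Starts standing on the ledge
- core3: empty white core (2 or 3 of the three are there): thin bare cylinder 24 mm across, 66 mm high, 30 g; origin at the centre of its underside, z along its axis. Starts standing on the ledge
- chalk_tin: small flat steel tin 40 mm across, 16 mm high, between the reels and the ledge; origin at its underside; not part of the job, stays where it is
- snips: thread snips, black handle and steel blades, 115 mm long, 16 mm wide, 10 mm high, between the winder and the reels; origin at its underside; not part of the job, stays where it is
- pincushion: blue pincushion 84 mm across, 36 mm high, beyond the ledge; origin at its underside; not part of the job, stays where it is
- tape_case: yellow round tape-measure case 60 mm across, 24 mm high, beyond the ledge; origin at its underside; not part of the job, stays where it is
- button_jar: glass jar with metal cap, 70 mm across, 100 mm high, at the back right; origin at its underside; not part of the job, stays where it is
- bobbin_box: blue box with clear lid, 110 x 80 x 42 mm, at the back left; origin at its underside; not part of the job, stays where it is
There are look-alikes about, which are no part of the job. What is shaped like the reel4 but green is not meant.

How it is judged:
On the way, in this order (a step that is already met when the one before it is completed fails the run):
1. the sleeve is set to 6, every empty core is in the tray and every full reel stands on the ledge, before the lever is pushed (value of joint sleeve between 3.01159 and 3.27159 rad and x of reel1 in the frame of ledge between -0.018 and 0.018 m and y of reel1 in the frame of ledge between -0.15 and 0.15 m and z of reel1 in the frame of ledge between 0.062 and 0.078 m and angle between each of reel1, reel2, reel3, reel4's own z axis and vertical below 0.12 rad and linear speed of each of reel1, reel2, reel3, reel4, core1, core2, core3 below 0.05 m/s and x of reel2 in the frame of ledge between -0.018 and 0.018 m and y of reel2 in the frame of ledge between -0.15 and 0.15 m and z of reel2 in the frame of ledge between 0.062 and 0.078 m and x of reel3 in the frame of ledge between -0.018 and 0.018 m and y of reel3 in the frame of ledge between -0.15 and 0.15 m and z of reel3 in the frame of ledge between 0.062 and 0.078 m and x of reel4 in the frame of ledge between -0.018 and 0.018 m and y of reel4 in the frame of ledge between -0.15 and 0.15 m and z of reel4 in the frame of ledge between 0.062 and 0.078 m and x of core1 in the frame of tray between -0.085 and 0.085 m and y of core1 in the frame of tray between -0.06 and 0.06 m and z of core1 in the frame of tray between -0.005 and 0.06 m and x of core2 in the frame of tray between -0.085 and 0.085 m and y of core2 in the frame of tray between -0.06 and 0.06 m and z of core2 in the frame of tray between -0.005 and 0.06 m and x of core3 in the frame of tray between -0.085 and 0.085 m and y of core3 in the frame of tray between -0.06 and 0.06 m and z of core3 in the frame of tray between -0.005 and 0.06 m), for 0.2 s.
2. then the lever is pushed over to on (value of joint lever above 0.85 rad), for 0.2 s.
At the end, for the whole second after the job is handed in: The sleeve stands at 6 (within 0.13 rad), the lever is on (over 0.85 rad), every full reel that is there stands upright (within 0.12 rad) and still on top of the ledge, its axis within 18 mm of the ledge's centre line, every empty core that is there lies or stands in the tray (all of step 1 and value of joint lever above 0.85 rad); the robot touches nothing.
It fails at once if one of the other things on the table (tin, snips, pincushion, tape case, jar, box) is shoved more than 40 mm from its place (distance of any of chalk_tin, snips, pincushion, tape_case, button_jar, bobbin_box from where it was at the start of the episode above 0.04 m).
Of reel1, reel2, reel3, reel4 only 2 to 4 are there at a start; the rules pass over those that are not, and their reading is None.
Of core1, core2, core3 only 2 to 3 are there at a start; the rules pass over those that are not, and their reading is None.
At some moment in a run one of tray may be knocked a few centimetres aside while the robot is not near it.
It also fails if it takes over 210 s, if anything falls off the work surface, if the arm or the gripper's body presses on something with over 40 N, if the wrist force passes 120 N, or if a joint passes its speed limit or range.

## Working session

There is one attempt and no reset: what is moved stays moved. The work goes in short steps, Python scripts to look and compute and a shell command to move; the robot and the scene stay as the last step left them, time stands still between calls to the robot, and variables do not carry over. Pictures are saved under pics/ and viewed, at most 14 in all, crops included, and the job is handed in when it is done.

```bash
ls; mkdir -p pics
cat > h.py <<'E'
import numpy as np, cv2
from bench import robot, imaging
def snap(n,f=None):
    p=imaging.camera_params(n); im=imaging.snapshot(n)
    if f: cv2.imwrite('pics/'+f,im[...,::-1])
    return im,p
def ray(p,u,v):
    K,R,t=[np.array(p[k],float) for k in('camera_matrix','R','t')]; t=t.ravel()
    d=R.T@np.linalg.solve(K,[u,v,1.]); return -R.T@t,d
def onz(p,u,v,z):
    o,d=ray(p,u,v); return o+d*(z-o[2])/d[2]
def proj(p,X):
    K,R,t=[np.array(p[k],float) for k in('camera_matrix','R','t')]
    c=K@(R@np.array(X)+t.ravel()); return c[:2]/c[2]
def tri(*obs):
    A=np.zeros((3,3));b=np.zeros(3)
    for p,u,v in obs:
        o,d=ray(p,u,v);d=d/np.linalg.norm(d);M=np.eye(3)-np.outer(d,d);A+=M;b+=M@o
    return np.linalg.solve(A,b)
E
python3 - <<'E'
from h import *
for n in('scene','top'):
    im,p=snap(n,n+'0.png'); o,d=ray(p,320,240); print(n,o.round(3),(d/np.linalg.norm(d)).round(3),np.array(p['camera_matrix'])[0,0])
print(robot.get_obs()['time'],robot.tip_extent)
E
```

```text
pics
scene [0.914 0.394 0.887] [-0.393 -0.428 -0.814] 460.31588156202633
top [ 0.377 -0.047  1.145] [ 0.188 -0.005 -0.982] 479.4290143277114
0.1 0.011
```

View pics/scene0.png

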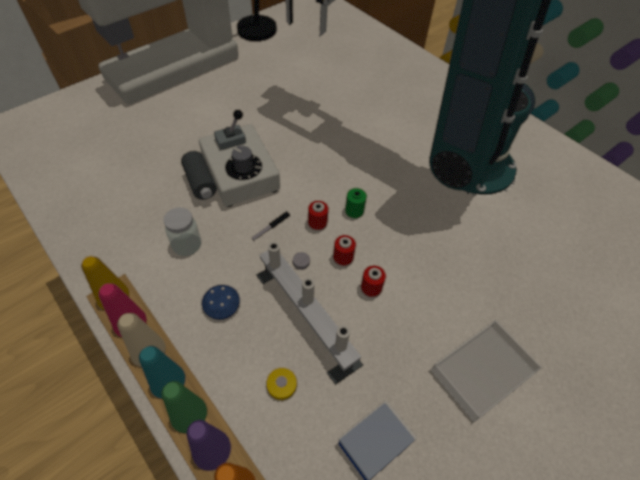

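View pics/top0.png

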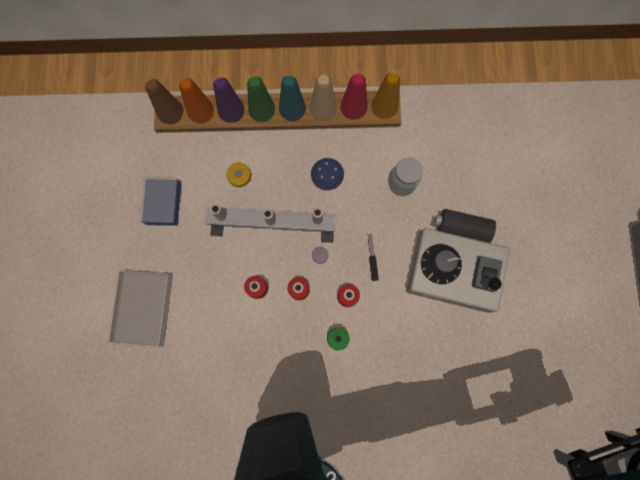

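The scene picture shows three red reels at (318,213), (345,248) and (373,279), with a green look-alike at (356,202). Three cores stand on the ledge at (274,255), (308,292) and (343,339). The top picture shows the red reels at (255,287), (298,288) and (348,295), the green one at (338,338), and the cores at (217,210), (269,215) and (318,214). In the same picture the tray is at (141,308), the sleeve at (441,264) and the lever ball at (494,283).

Candidates for reels are the 3 red ones and the green one, which I reject by colour. Candidates for cores are the 3 on the ledge, against the reel stubs and the cones in the rack.

```bash
cat > m1.py <<'E'
from h import *
ps=imaging.camera_params('scene');pt=imaging.camera_params('top')
im=cv2.imread('pics/scene0.png');it=cv2.imread('pics/top0.png')
for n,s,t in [('reelA',(319,206),(254,286)),('reelB',(345,241),(298,288)),('reelC',(375,272),(348,294)),('core+',(343,331),(217,209)),('core0',(308,284),(269,214)),('core-',(274,246),(318,213)),('sleeve',(242,153),(441,264)),('ball',(238,115),(494,283))]:
    if n=='reelA': t=(348,294)
    if n=='reelC': t=(254,286)
    X=tri((ps,*s),(pt,*t)); print(n,X.round(3),(proj(ps,X)-s).round(1),(proj(pt,X)-t).round(1))
for n,t,z in [('ledge',(206,208),.07),('ledge',(206,225),.07),('ledge',(335,214),.07),('ledge',(334,231),.07),('tray',(122,271),.035),('tray',(172,272),.035),('tray',(111,344),.035),('tray',(163,346),.035),('w',(427,229),.07),('w',(508,248),.07),('w',(498,309),.07),('w',(411,291),.07),('jar',(408,172),.1),('tin',(320,255),.016),('snips1',(370,233),0.01),('snips2',(374,279),.01),('pinc',(327,174),.03),('tape',(238,174),.024),('green',(338,338),.066)]:
    print(n,onz(pt,*t,z).round(3))
pw=imaging.camera_params('wrist'); ob=robot.get_obs(); o,d=ray(pw,320,240); print('wrist',o,d,pw['R'],pw['camera_matrix'][0],ob['tool_pos'],ob['ee_rot'])
a=cv2.resize(it[195:305,195:360],None,fx=4.8,fy=4.8,interpolation=2); cv2.imwrite('pics/c1.png',a[:600,:800])
E
python3 m1.py
```

```text
reelA [ 0.459 -0.112  0.068] [0. 0.] [ 0. -0.]
reelB [ 0.476 -0.001  0.065] [0.6 0.1] [ 0.4 -0.4]
reelC [0.481 0.099 0.068] [0.4 0.1] [ 0.3 -0.2]
core+ [0.645 0.173 0.131] [-0.4 -0.1] [-0.3  0.2]
core0 [0.632 0.059 0.128] [-0.3 -0.1] [-0.2  0.2]
core- [ 0.631 -0.049  0.133] [0.1 0. ] [ 0. -0.]
sleeve [ 0.52  -0.316  0.116] [2.5 0.7] [ 1.9 -2.1]
ball [ 0.47  -0.411  0.143] [0.1 0. ] [ 0.1 -0.1]
ledge [0.664 0.211 0.07 ]
ledge [0.624 0.21  0.07 ]
ledge [ 0.643 -0.088  0.07 ]
ledge [ 0.603 -0.084  0.07 ]
tray [0.526 0.415 0.035]
tray [0.521 0.297 0.035]
tray [0.358 0.431 0.035]
tray [0.351 0.311 0.035]
w [ 0.603 -0.296  0.07 ]
w [ 0.555 -0.476  0.07 ]
w [ 0.419 -0.441  0.07 ]
w [ 0.463 -0.252  0.07 ]
jar [ 0.73  -0.255  0.1  ]
tin [ 0.557 -0.051  0.016]
snips1 [ 0.609 -0.173  0.01 ]
snips2 [ 0.498 -0.178  0.01 ]
pinc [ 0.753 -0.073  0.03 ]
tape [0.761 0.145 0.024]
green [ 0.363 -0.087  0.066]
wrist [ 0.24014797 -0.49955948  0.38329759] [-0.26554268 -0.07277144 -0.96140087] [[ 0.30182637 -0.9533606  -0.00209967]
 [-0.91766538 -0.29112117  0.27044171]
 [-0.25843973 -0.07969965 -0.96273406]] [402.95268179   0.         323.52653517] [ 0.16547247 -0.52403456  0.21545511] [-3.13966344e+00 -1.87090693e-04  3.05819738e-01]
```

View pics/c1.png

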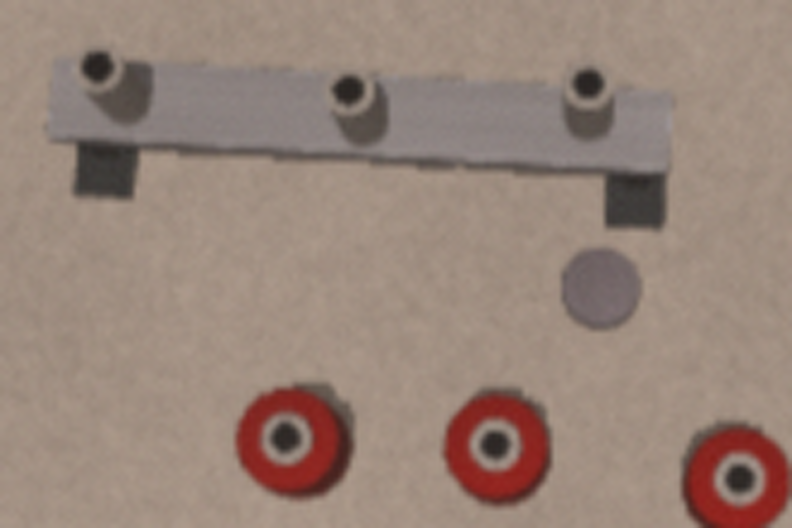

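The crop confirms three thin cores on the ledge and three red reels in front, with the tin between them. All heights agree with the text. Next I move over the winder for a wrist view.

```bash
python3 -m pendant '[[4.3,2.4,0.7,0,0,0,1],[4.3,2.4,0.7,0,0,0,1],[4.3,2.4,0.7,0,0,0,1],[4.3,2.4,0.7,0,0,0,1],[4.3,2.4,0.7,0,0,0,1],[4.3,2.4,0.7,0,0,0,1],[4.3,2.4,0.7,0,0,0,1],[0,0,0,0,0,0,1]]'; python3 -m pendant '[[0,0,0,0,0,0,1],[0,0,0,0,0,0,1]]'
python3 - <<'E'
from h import *
im,p=snap('wrist','w1.png'); np.savez('w1.npz',**p)
o=robot.get_obs(); print(o['tool_pos'],o['ee_rot'],o['joint_positions'])
for X in [(.522,-.323,.118),(.470,-.411,.145)]: print(proj(p,X))
E
```

```text
time: 0.9
tool_pos: [0.4711, -0.3529, 0.2654]
ee_rot: [-3.141, -0.002, 0.314]
wrist_force: [-0.1, 0.3, 1.0]
width: 0.094
finger_force: 0.0
time: 1.1
tool_pos: [0.4656, -0.3569, 0.2648]
ee_rot: [-3.141, 0.001, 0.305]
wrist_force: [-0.2, 0.2, -0.2]
width: 0.0939
finger_force: 0.0
[ 0.46534405 -0.35723091  0.2649414 ] [-3.14090970e+00  1.05055848e-03  3.03998674e-01] [-7.51009240e-01  1.66808507e-01  1.18710682e+00 -5.91026707e-04
  1.78878955e+00  5.15661270e-01]
[304.99526544 144.51288619]
[395.91244287 250.55986775]
```

View pics/w1.png

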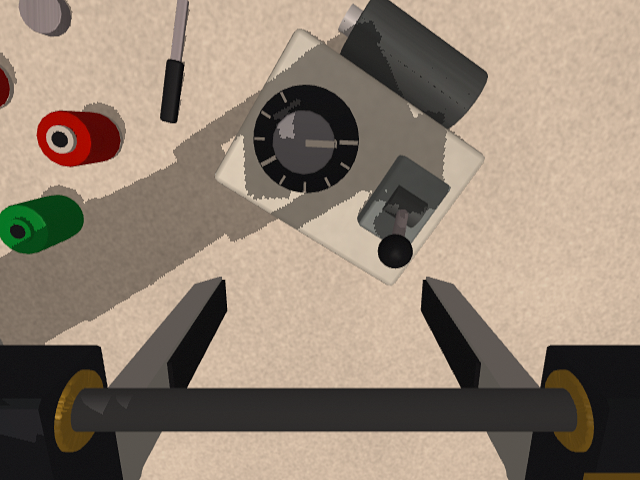

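The wrist view shows the sleeve top centred at about (304,142), with its stripe running to (337,144) at the 0 tick. The scale plate is centred at (306,139) and the ball is at (396,251). I'll measure from these.

Run:
```python
from h import *
p=dict(np.load('w1.npz'));im=cv2.imread('pics/w1.png')
pt=imaging.camera_params('top');ps=imaging.camera_params('scene')
a=onz(p,304,142,.118);b=onz(p,337,144,.118);print('sleeve',a,b,np.degrees(np.arctan2(*(b-a)[1::-1])))
# plate ellipse
m=(cv2.inRange(im,(0,0,0),(45,45,45)));m[:, :245]=0;m[:,365:]=0;m[:75]=0;m[205:]=0
c=max(cv2.findContours(m,0,1)[0],key=cv2.contourArea);e=cv2.fitEllipse(cv2.convexHull(c));print(e,onz(p,*e[0],.072))
c4=[onz(p,*q,.07) for q in((298,30),(484,157),(390,285),(216,178))];print(np.array(c4).round(4),np.mean(c4,0))
for i,j in((0,3),(1,2)): d=c4[i]-c4[j];print(np.degrees(np.arctan2(d[1],d[0])),np.linalg.norm(d))
print('ball',tri((p,396,251),(pt,494,283)),onz(p,396,251,.145))
print('slv tri',tri((p,304,142),(pt,442,261.5)))
print('reelA',onz(p,61,139,.066))
for ang in range(0,1): pass
```

```text
sleeve [ 0.52355549 -0.32174041  0.118     ] [ 0.52969404 -0.34611605  0.118     ] -75.86503506345048
((305.7572021484375, 138.4775848388672), (104.49246978759766, 107.34762573242188), 163.58209228515625) [ 0.52438817 -0.32079656  0.072     ]
[[ 0.6047 -0.2898  0.07  ]
 [ 0.5565 -0.4757  0.07  ]
 [ 0.4171 -0.4382  0.07  ]
 [ 0.4671 -0.2539  0.07  ]] [ 0.51134961 -0.36439214  0.07      ]
-14.62880371846276 0.1422284041630589
-15.039320808425096 0.14433153286197645
ball [ 0.46982551 -0.4107306   0.14491829] [ 0.46969559 -0.4111824   0.145     ]
slv tri [ 0.52331765 -0.32017864  0.09315009]
reelA [ 0.45854355 -0.11429031  0.066     ]
```

```bash
python3 -m pendant '[[0.7,0.4,0,0,0,8,0.8],[0.7,0.4,0,0,0,8,0.8],[0.7,0.4,0,0,0,8,0.8],[0.7,0.4,0,0,0,8,0.8],[0.7,0.5,0,0,0,8,0.8],[0.7,0.5,0,0,0,8,0.8],[0.8,0.5,0,0,0,8,0.8],[0.8,0.5,0,0,0,8,0.8]]'; python3 -m pendant '[[0,0,0,0,0,8,0.8],[0,0,0,0,0,8,0.8],[0,0,0,0,0,8,0.8],[0,0,0,0,0,8,0.8],[0,0,0,0,0,8,0.8],[0,0,0,0,0,8,0.8],[0,0,0,0,0,8,0.8],[0,0,0,0,0,8,0.8]]';  python3 -m pendant '[[0,0,0,0,0,8,0.8],[0,0,0,0,0,8,0.8],[0,0,-3,0,0,0,0.8],[0,0,-3,0,0,0,0.8],[0,0,0,0,0,0,0.8],[0,0,0,0,0,0,0.8],[0,0,0,0,0,0,0.8]]' ; python3 -c "
from bench import robot
o=robot.get_obs();print(o['tool_pos'],o['ee_rot'],o['joint_positions'])"
```

```text
time: 1.95
tool_pos: [0.5234, -0.3217, 0.2654]
ee_rot: [-3.141, -0.0, 1.425]
wrist_force: [-0.8, -0.6, -0.8]
width: 0.0752
finger_force: 0.0
time: 2.75
tool_pos: [0.523, -0.322, 0.2653]
ee_rot: [-3.141, -0.001, 2.542]
wrist_force: [-0.4, 0.8, -0.0]
width: 0.0747
finger_force: 0.0
time: 3.45
tool_pos: [0.5248, -0.3216, 0.2078]
ee_rot: [-3.141, 0.003, 2.818]
wrist_force: [0.4, 0.6, 0.1]
width: 0.0749
finger_force: 0.0
[ 0.52477567 -0.32164347  0.20777158] [-3.14057892  0.00320759  2.81787811] [-6.41972599e-01  2.32939129e-01  1.22164547e+00  4.11284950e-05
  1.68364433e+00 -1.88904805e+00]
```

```bash
python3 -m pendant '[[-0.1,0.1,-3,0,0,0,0.8],[0,0,-3,0,0,0,0.8],[0,0,-3,0,0,0,0.8],[0,0,-2.8,0,0,0,0.8],[0,0,0,0,0,0,0.8],[0,0,0,0,0,0,0.8],[0,0,0,0,0,0,0],[0,0,0,0,0,0,0]]'; python3 -m pendant '[[0,0,0,0,0,0,0],[0,0,0,0,0,0,0],[0,0,0,0,0,0,0],[0,0,0,0,0,0,0]]'
```

```text
time: 4.25
tool_pos: [0.5249, -0.3205, 0.0905]
ee_rot: [-3.14, 0.005, 2.819]
wrist_force: [-0.6, -0.2, -0.7]
width: 0.0629
finger_force: 0.0
time: 4.65
tool_pos: [0.5237, -0.3222, 0.0892]
ee_rot: [-3.137, 0.003, 2.818]
wrist_force: [-1.0, -4.5, 1.2]
width: 0.0476
finger_force: 30.0
```

```bash
A='[0,0,0,0,0,-8.2,0]'; python3 -m pendant '[[0,0,0,0,0,-8.2,0],[0,0,0,0,0,-8.2,0],[0,0,0,0,0,-8.2,0],[0,0,0,0,0,-8.2,0],[0,0,0,0,0,-8.2,0],[0,0,0,0,0,-8.2,0],[0,0,0,0,0,-8.2,0],[0,0,0,0,0,-8.2,0]]'; python3 -m pendant '[[0,0,0,0,0,-8.2,0],[0,0,0,0,0,-8.2,0],[0,0,0,0,0,-8.2,0],[0,0,0,0,0,-8.2,0],[0,0,0,0,0,-8.2,0],[0,0,0,0,0,-8.2,0],[0,0,0,0,0,-8.2,0],[0,0,0,0,0,-8.2,0]]'; python3 -m pendant '[[0,0,0,0,0,-8.2,0],[0,0,0,0,0,-8.2,0],[0,0,0,0,0,-8.2,0],[0,0,0,0,0,-8.2,0],[0,0,0,0,0,-8.2,0],[0,0,0,0,0,-8.2,0],[0,0,0,0,0,0,0],[0,0,0,0,0,0,0]]'
```

```text
time: 5.45
tool_pos: [0.5236, -0.3231, 0.0891]
ee_rot: [3.141, 0.008, 1.667]
wrist_force: [-1.1, -6.4, 1.0]
width: 0.0478
finger_force: 30.0
time: 6.25
tool_pos: [0.529, -0.319, 0.0891]
ee_rot: [3.134, -0.01, 0.527]
wrist_force: [13.0, -0.4, -2.8]
width: 0.0478
finger_force: 30.0
time: 7.05
tool_pos: [0.5281, -0.3238, 0.0894]
ee_rot: [3.136, -0.014, -0.331]
wrist_force: [10.7, -9.5, -4.3]
width: 0.0476
finger_force: 30.0
```

```bash
python3 -m pendant '[[0,0,0,0,0,0,0.8],[0,0,0,0,0,0,0.8],[0,0,0,0,0,0,0.8],[0,0,3,0,0,0,0.8],[0,0,3,0,0,0,0.8],[0,0,4,0,0,0,0.8],[-1,0,4,0,0,0,0.8],[-4,0,4,0,0,0,0.8]]'; python3 -m pendant '[[0,0,0,0,0,0,1],[0,0,0,0,0,0,1]]'
python3 - <<'E'
from h import *
im,p=snap('wrist'); np.savez('w2.npz',**p); print(robot.get_obs()['tool_pos'],robot.get_obs()['ee_rot'])
u,v=proj(p,(.5236,-.3215,.118)).astype(int);print(u,v)
c=im[max(0,v-80):v+80,max(0,u-100):u+100,::-1];print(max(0,v-80),max(0,u-100));cv2.imwrite('pics/w2.png',cv2.resize(c,None,fx=3,fy=3,interpolation=2))
E
```

```text
time: 7.85
tool_pos: [0.4792, -0.3189, 0.264]
ee_rot: [-3.141, -0.0, -0.327]
wrist_force: [0.2, -0.5, -0.2]
width: 0.0753
finger_force: 0.0
time: 8.05
tool_pos: [0.4782, -0.3196, 0.2643]
ee_rot: [3.141, -0.003, -0.33]
wrist_force: [0.7, 0.2, -0.6]
width: 0.0879
finger_force: 0.0
[ 0.47808574 -0.31909001  0.26208257] [-3.14096928e+00  7.26171529e-04 -3.29512332e-01]
307 171
91 207
```

View pics/w2.png

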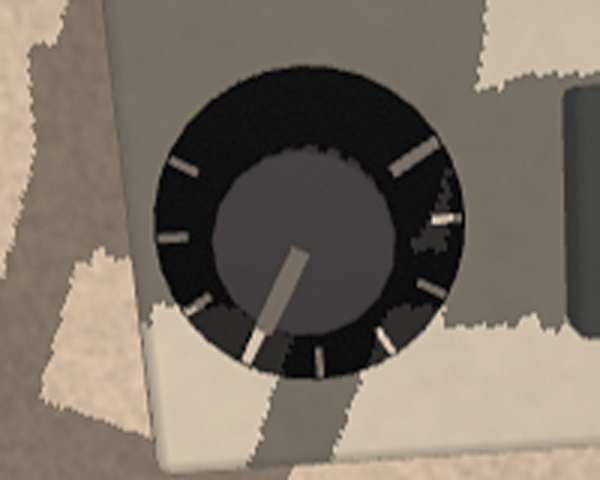

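The pointer (stripe end at about (262,335)) sits at the long tick 5, so it slipped one click short. I'll regrip and turn one more number.

```bash
python3 -m pendant '[[2.5,-0.2,-3,0,0,0,0.8],[2,0,-3,0,0,0,0.8],[0,0,-3,0,0,0,0.8],[0,0,-3,0,0,0,0.8],[0,0,-3,0,0,0,0.8],[0,0,-2.3,0,0,0,0.8],[0,0,0,0,0,0,0.8],[0,0,0,0,0,0,0.8]]'; python3 -m pendant '[[0,0,0,0,0,0,0],[0,0,0,0,0,0,0],[0,0,0,0,0,0,0],[0,0,0,0,0,0,0],[0,0,0,0,0,0,0],[0,0,0,0,0,0,0]]';  python3 -m pendant '[[0,0,0,0,0,-6,0],[0,0,0,0,0,-6,0],[0,0,0,0,0,-6,0],[0,0,0,0,0,-6,0],[0,0,0,0,0,-6,0],[0,0,0,0,0,-7,0],[0,0,0,0,0,0,0],[0,0,0,0,0,0,0]]'; python3 -m pendant '[[0,0,0,0,0,0,0.8],[0,0,0,0,0,0,0.8],[0,0,0,0,0,0,0.8],[0,0,3,0,0,0,0.8],[0,0,3,0,0,0,0.8],[0,0,4,0,0,0,0.8],[-2,0,4,0,0,0,0.8],[-4,0,4,0,0,0,0.8]]'; python3 -m pendant '[[0,0,0,0,0,0,1],[0,0,0,0,0,0,1]]'
python3 - <<'E'
from h import *
im,p=snap('wrist','w3f.png'); np.savez('w3.npz',**p); print(robot.get_obs()['tool_pos'],robot.get_obs()['ee_rot'])
u,v=proj(p,(.5236,-.3215,.118)).astype(int)
c=im[max(0,v-80):v+80,max(0,u-100):u+100,::-1];print(max(0,v-80),max(0,u-100));cv2.imwrite('pics/w3.png',cv2.resize(c,None,fx=2,fy=2,interpolation=2))
E
```

```text
time: 8.9
tool_pos: [0.5223, -0.3201, 0.0866]
ee_rot: [-3.14, 0.005, -0.329]
wrist_force: [0.4, 0.5, 0.2]
width: 0.0747
finger_force: 0.0
time: 9.5
tool_pos: [0.5232, -0.3221, 0.0903]
ee_rot: [3.14, -0.001, -0.33]
wrist_force: [-1.0, -2.1, -0.7]
width: 0.0477
finger_force: 30.0
time: 10.3
tool_pos: [0.5234, -0.3221, 0.0903]
ee_rot: [3.141, -0.002, -0.973]
wrist_force: [1.2, -2.7, 0.4]
width: 0.0478
finger_force: 30.0
time: 11.1
tool_pos: [0.4685, -0.321, 0.2665]
ee_rot: [-3.141, -0.0, -0.972]
wrist_force: [-0.2, -0.8, 0.3]
width: 0.0749
finger_force: 0.0
time: 11.3
tool_pos: [0.4679, -0.3216, 0.2668]
ee_rot: [-3.14, -0.003, -0.976]
wrist_force: [-0.2, 0.0, 0.7]
width: 0.0879
finger_force: 0.0
[ 0.46788013 -0.32118541  0.26466713] [-3.14125881e+00  6.37115696e-04 -9.75056874e-01]
106 165
```

View pics/w3.png

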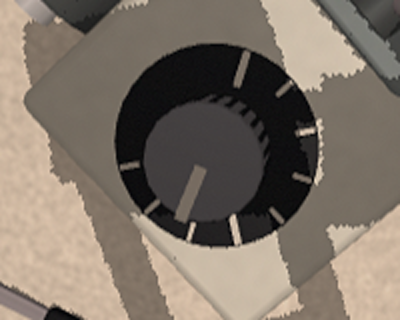

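The pointer stripe (ending at about (185,218) in the crop) now aims at the tick next to the long 5 tick (192,232), which is 6. Next is a wrist view of the ledge and reels.

```bash
python3 -m pendant '[[0.6,4.6,0.6,0,0,7,0.6],[0.6,4.6,0.6,0,0,7,0.6],[0.8,4.7,0.6,0,0,7,0.6],[0.8,4.7,0.6,0,0,7,0.6],[0.8,4.7,0.6,0,0,7,0.6],[0.8,4.7,0.6,0,0,7,0.6],[0.8,4.7,0.6,0,0,7,0.6],[0.8,4.7,0.6,0,0,7,0.6]]'; python3 -m pendant '[[0,0,0,0,0,0,0.6],[0,0,0,0,0,0,0.6],[0,0,0,0,0,0,0.6]]'
python3 - <<'E'
from h import *
im,p=snap('wrist','w4.png'); np.savez('w4.npz',**p); print(robot.get_obs()['tool_pos'],robot.get_obs()['ee_rot'])
E
```

```text
time: 12.15
tool_pos: [0.5277, 0.0551, 0.3105]
ee_rot: [-3.141, 0.005, 0.008]
wrist_force: [1.2, -0.0, -0.7]
width: 0.0566
finger_force: 0.0
time: 12.45
tool_pos: [0.5277, 0.052, 0.3113]
ee_rot: [3.141, 0.004, 0.001]
wrist_force: [-1.0, 0.5, 0.2]
width: 0.0565
finger_force: 0.0
[0.52771265 0.05151783 0.3116862 ] [3.14122637e+00 2.84268868e-03 2.22558502e-04]
```

View pics/w4.png

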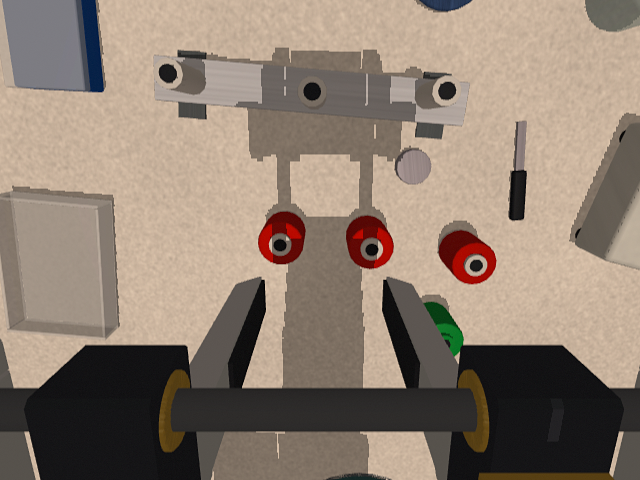

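The wrist view shows the core tops at (168,73), (312,91) and (447,91), and the reel stubs at (280,244), (372,249) and (476,265). The ledge corners are at (154,54), (154,98), (469,84) and (465,126).

Run:
```python
from h import *
p=dict(np.load('w4.npz'));pt=imaging.camera_params('top')
for n,a,z,t in [('C+',(168,73),.136,(217,209)),('C0',(312,91),.136,(269,214)),('C-',(447,91),.136,(318,213)),('R+',(280,244),.066,(254,286)),('R0',(372,249),.066,(298,288)),('R-',(476,265),.066,(348,294))]:
    print(n,onz(p,*a,z).round(4),tri((p,*a),(pt,*t)).round(3))
L=np.array([onz(p,*q,.07) for q in((154,54),(469,84),(465,126),(154,98))]);print(L.round(4),L.mean(0))
for i,j in((0,1),(3,2)): d=L[i]-L[j];print(np.degrees(np.arctan2(-d[0],d[1])),np.linalg.norm(d))
print('tray',[onz(p,*q,z).round(3) for q,z in(((113,197),.035),((103,325),.035),((118,338),0))], onz(p,413,166,.016))
```

```text
C+ [0.6445 0.1763 0.136 ] [0.642 0.17  0.15 ]
C0 [0.6313 0.0624 0.136 ] [0.633 0.061 0.121]
C- [ 0.6315 -0.0458  0.136 ] [ 0.632 -0.048  0.127]
R+ [0.4822 0.0994 0.066 ] [0.481 0.1   0.064]
R0 [0.4767 0.0008 0.066 ] [0.475 0.    0.061]
R- [ 0.4587 -0.1129  0.066 ] [ 0.459 -0.112  0.067]
[[ 0.6683  0.2114  0.07  ]
 [ 0.6427 -0.0853  0.07  ]
 [ 0.6042 -0.0853  0.07  ]
 [ 0.6295  0.2158  0.07  ]] [0.63616041 0.06415217 0.07      ]
-4.944512575574849 0.29779268160933964
-4.805857171197471 0.30212392745102373
tray [array([0.527, 0.287, 0.035]), array([0.369, 0.322, 0.035]), array([0.331, 0.326, 0.   ])] [ 0.55994367 -0.04875984  0.016     ]
```

```bash
python3 -m pendant '[[2.9,3.1,-2,0,0,0,0.6],[2.9,3.1,-2,0,0,0,0.6],[2.9,3.1,-2,0,0,0,0.6],[2.9,3.1,-2,0,0,0,0.6],[0,0,-4,0,0,0,0.6],[0,0,-4,0,0,0,0.6],[0,0,-4,0,0,0,0.6],[0,0,-0.5,0,0,0,0.6]]'; python3 -m pendant '[[0,0,0,0,0,0,0.6],[0,0,0,0,0,0,0.6],[0,0,0,0,0,0,0],[0,0,0,0,0,0,0],[0,0,0,0,0,0,0],[0,0,0,0,0,0,0],[0,0,0,0,0,0,0],[0,0,0,0,0,0,0]]'
```

```text
time: 13.3
tool_pos: [0.6399, 0.1738, 0.1]
ee_rot: [3.139, 0.014, -0.001]
wrist_force: [-0.7, -0.5, -0.9]
width: 0.0565
finger_force: 0.0
time: 14.1
tool_pos: [0.644, 0.1766, 0.1087]
ee_rot: [3.142, -0.001, 0.002]
wrist_force: [1.1, 0.8, 2.4]
width: 0.0234
finger_force: 30.0
```

```bash
python3 -m pendant '[[0,0,3,0,0,0,0],[0,0,4,0,0,0,0],[0,0,4,0,0,0,0],[0,0,0,0,0,0,0]]'
cat > tray.py <<'E'
from h import *
im,p=snap('top'); s=im[230:400,60:240,::-1]; import sys
cv2.imwrite('pics/'+sys.argv[1],cv2.resize(s,None,fx=3.3,fy=3.3,interpolation=2))
o=robot.get_obs();print(o['tool_pos'],o['ee_rot'],o['width'])
E
python3 tray.py t1.png
```

```text
time: 14.5
tool_pos: [0.6467, 0.1771, 0.2265]
ee_rot: [-3.139, -0.014, 0.002]
wrist_force: [0.4, -0.4, 1.1]
width: 0.0236
finger_force: 30.0
[0.64554025 0.17688584 0.22274855] [-3.14015411e+00 -8.22361513e-03  2.18956804e-03] 0.023726413247008582
```

View pics/t1.png

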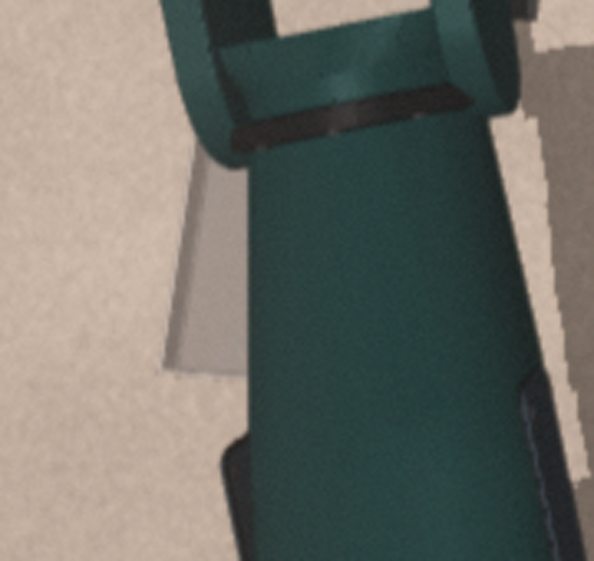

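The crop shows the arm over the tray, whose visible corner (165,370) maps to top pixel (110,342). So the tray is unmoved.

```bash
python3 -m pendant '[[-2.6,3,-0.7,0,0,0,0],[-2.6,3,-1.2,0,0,0,0],[-2.6,3,-1.2,0,0,0,0],[-2.6,3,-1.2,0,0,0,0],[-2.6,3.1,-1.2,0,0,0,0],[-2.6,3.1,-1.2,0,0,0,0],[0,0,0,0,0,0,0],[0,0,0,0,0,0,0]]'; python3 -m pendant '[[0,0,-3,0,0,0,0],[0,0,-3,0,0,0,0],[0,0,-2.5,0,0,0,0],[0,0,-1.5,0,0,0,0],[0,0,-0.7,0,0,0,0],[0,0,0,0,0,0,0],[0,0,0,0,0,0,0]]'
```

```text
time: 15.35
tool_pos: [0.4864, 0.3584, 0.1488]
ee_rot: [3.139, 0.003, 0.004]
wrist_force: [0.1, -0.4, 0.2]
width: 0.0238
finger_force: 30.0
time: 16.05
tool_pos: [0.4891, 0.3586, 0.0453]
ee_rot: [-3.141, -0.002, 0.001]
wrist_force: [0.0, 0.1, -0.7]
width: 0.0235
finger_force: 30.0
```

```bash
python3 -m pendant '[[0,0,0,0,0,0,0.5],[0,0,0,0,0,0,0.5],[0,0,0,0,0,0,0.5],[0,0,3,0,0,0,0.5],[0,0,4,0,0,0,0.5],[0,0,4,0,0,0,0.5],[0,0,4,0,0,0,0.5]]'; python3 -m pendant '[[2.1,-4.2,0.2,0,0,0,0.6],[2.1,-4.2,0.2,0,0,0,0.6],[2,-4.2,0.2,0,0,0,0.6],[2,-4.2,0,0,0,0,0.6],[2.1,-4.3,0,0,0,0,0.6],[2,-4.3,0,0,0,0,0.6],[2,-4.3,0,0,0,0,0.6],[0,0,0,0,0,0,0.6]]'; python3 -m pendant '[[0,0,-3,0,0,0,0.6],[0,0,-3,0,0,0,0.6],[0,0,-2.5,0,0,0,0.6],[0,0,-1,0,0,0,0.6],[0,0,0,0,0,0,0.6],[0,0,0,0,0,0,0.6]]'
```

```text
time: 16.75
tool_pos: [0.4876, 0.3585, 0.1959]
ee_rot: [3.142, -0.0, 0.002]
wrist_force: [0.6, 0.0, -0.3]
width: 0.0466
finger_force: 0.0
time: 17.55
tool_pos: [0.6326, 0.0556, 0.1996]
ee_rot: [3.139, -0.0, -0.005]
wrist_force: [0.2, 0.3, -0.0]
width: 0.0566
finger_force: 0.0
time: 18.15
tool_pos: [0.6315, 0.062, 0.1066]
ee_rot: [-3.142, -0.002, 0.003]
wrist_force: [-0.2, 0.0, 0.2]
width: 0.0564
finger_force: 0.0
```

```bash
python3 -m pendant '[[0,0,0,0,0,0,0],[0,0,0,0,0,0,0],[0,0,0,0,0,0,0],[0,0,0,0,0,0,0],[0,0,3,0,0,0,0],[0,0,4,0,0,0,0],[0,0,3,0,0,0,0]]'; python3 tray.py t2.png; python3 -c "
import cv2,numpy as np
a=cv2.imread('pics/t2.png');b=cv2.resize(cv2.imread('pics/top0.png')[230:400,60:240],None,fx=3.3,fy=3.3,interpolation=2)
cv2.imwrite('pics/t2b.png',np.hstack([a[:520,100:450],b[:520,100:450]]))"
```

```text
time: 18.85
tool_pos: [0.6311, 0.0615, 0.2074]
ee_rot: [3.142, -0.002, 0.002]
wrist_force: [0.8, 0.5, 0.6]
width: 0.0238
finger_force: 30.0
[0.6334808  0.06147683 0.21399235] [-3.14158865e+00 -1.21206732e-02  1.99572191e-03] 0.02335358594759956
```

View pics/t2b.png

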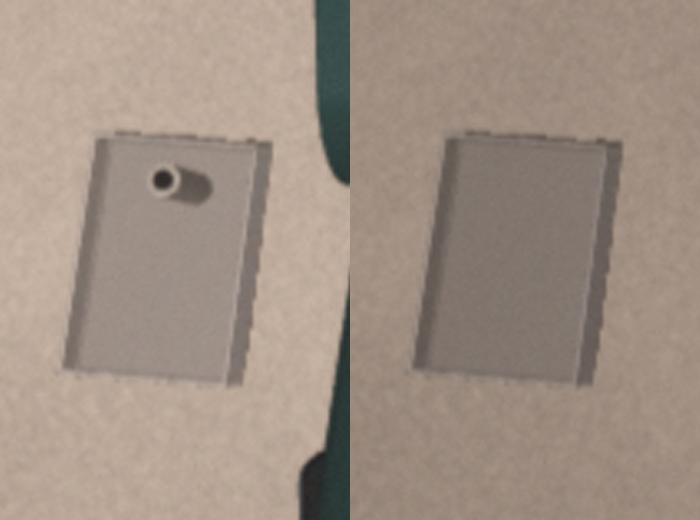

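The left half shows core 1 standing in the tray at crop pixel (163,182), and the tray is unchanged from the start (right half). The tray's centre is really about 5 mm further left than I took it.

```bash
python3 -m pendant '[[-2.4,3.8,-0.5,0,0,0,0],[-2.4,3.8,-0.5,0,0,0,0],[-2.4,3.8,-0.5,0,0,0,0],[-2.4,3.8,-0.5,0,0,0,0],[-2.5,3.8,-0.5,0,0,0,0],[-2.5,3.9,-0.5,0,0,0,0],[-2.4,3.9,-0.5,0,0,0,0],[-2.4,3.9,-0.5,0,0,0,0]]'; python3 -m pendant '[[0,0,0,0,0,0,0],[0,0,0,0,0,0,0],[0,0,-3,0,0,0,0],[0,0,-3,0,0,0,0],[0,0,-3,0,0,0,0],[0,0,-2,0,0,0,0],[0,0,0,0,0,0,0],[0,0,0,0,0,0,0]]'
```

```text
time: 19.7
tool_pos: [0.4356, 0.3698, 0.1649]
ee_rot: [-3.141, -0.0, 0.002]
wrist_force: [0.1, 0.2, 0.1]
width: 0.0232
finger_force: 30.0
time: 20.5
tool_pos: [0.4379, 0.3675, 0.0556]
ee_rot: [3.141, -0.0, 0.0]
wrist_force: [-0.5, 0.3, 0.1]
width: 0.0237
finger_force: 30.0
```

```bash
python3 -m pendant '[[0,0,-1.2,0,0,0,0],[0,0,0,0,0,0,0],[0,0,0,0,0,0,0.5],[0,0,0,0,0,0,0.5],[0,0,0,0,0,0,0.5],[0,0,4,0,0,0,0.5],[0,0,4,0,0,0,0.5],[0,0,4,0,0,0,0.5]]'; python3 -m pendant '[[0,0,4,0,0,0,0.5],[1.9,-4.1,0,0,0,0,0.6],[1.9,-4.1,0,0,0,0,0.6],[1.9,-4.1,0,0,0,0,0.6],[1.9,-4.1,0,0,0,0,0.6],[1.9,-4.1,0,0,0,0,0.6],[1.9,-4.2,0,0,0,0,0.6],[2,-4.2,0,0,0,0,0.6]]'; python3 -m pendant '[[2,-4.2,0,0,0,0,0.6],[2,-4.2,0,0,0,0,0.6],[2,-4.2,0,0,0,0,0.6],[0,0,0,0,0,0,0.6],[0,0,-3,0,0,0,0.6],[0,0,-3,0,0,0,0.6],[0,0,-3,0,0,0,0.6],[0,0,0,0,0,0,0.6]]'; python3 -m pendant '[[0,0,0,0,0,0,0.6],[0,0,0,0,0,0,0.6]]'
```

```text
time: 21.3
tool_pos: [0.4362, 0.3682, 0.1638]
ee_rot: [3.14, 0.002, 0.002]
wrist_force: [-0.4, -0.5, 0.7]
width: 0.0471
finger_force: 0.0
time: 22.1
tool_pos: [0.571, 0.0779, 0.203]
ee_rot: [-3.142, 0.001, 0.002]
wrist_force: [1.1, 0.8, 0.2]
width: 0.0565
finger_force: 0.0
time: 22.9
tool_pos: [0.6269, -0.0452, 0.1071]
ee_rot: [-3.139, 0.012, 0.003]
wrist_force: [-1.3, 0.8, -0.4]
width: 0.0563
finger_force: 0.0
time: 23.1
tool_pos: [0.632, -0.0462, 0.1156]
ee_rot: [3.141, -0.004, 0.003]
wrist_force: [0.6, -0.1, 0.5]
width: 0.0563
finger_force: 0.0
```

```bash
python3 -m pendant '[[0,0,-0.8,0,0,0,0.6],[0,0,0,0,0,0,0.6],[0,0,0,0,0,0,0],[0,0,0,0,0,0,0],[0,0,0,0,0,0,0],[0,0,0,0,0,0,0],[0,0,3,0,0,0,0],[0,0,4,0,0,0,0]]'; python3 -m pendant '[[0,0,3,0,0,0,0],[0,0,0,0,0,0,0],[0,0,0,0,0,0,0]]'; python3 tray.py t3.png;  python3 -c "
import cv2,numpy as np
a=cv2.imread('pics/t3.png');b=cv2.resize(cv2.imread('pics/top0.png')[230:400,60:240],None,fx=3.3,fy=3.3,interpolation=2)
g=lambda i:cv2.GaussianBlur(cv2.cvtColor(i,6),(9,9),0).astype(np.float32)[100:420,120:400]
A,B=g(a),g(b);
A=A-cv2.blur(A,(61,61));B=B-cv2.blur(B,(61,61))
print(cv2.phaseCorrelate(A,B,cv2.createHanningWindow(A.shape[::-1],cv2.CV_32F)))"
```

```text
time: 23.9
tool_pos: [0.629, -0.0462, 0.1724]
ee_rot: [-3.14, 0.007, 0.002]
wrist_force: [0.5, -0.2, -0.7]
width: 0.0238
finger_force: 30.0
time: 24.2
tool_pos: [0.6312, -0.0466, 0.2058]
ee_rot: [3.141, -0.002, 0.002]
wrist_force: [0.3, -0.2, -0.6]
width: 0.0233
finger_force: 30.0
[ 0.63038673 -0.04648038  0.20397902] [-3.14143455e+00  1.73105449e-03  2.03064507e-03] 0.02366961605972946
((-0.43895866279731877, -0.05986224532921369), 0.2424639062749015)
```

```bash
python3 -m pendant '[[-2.4,4.2,0,0,0,0,0],[-2.4,4.2,0,0,0,0,0],[-2.4,4.2,0,0,0,0,0],[-2.4,4.2,0,0,0,0,0],[-2.4,4.2,0,0,0,0,0],[-2.4,4.2,0,0,0,0,0],[-2.4,4.2,0,0,0,0,0],[-2.4,4.2,0,0,0,0,0]]'; python3 -m pendant '[[-2.4,4.2,0,0,0,0,0],[-2.5,4.1,0,0,0,0,0],[0,0,0,0,0,0,0],[0,0,0,0,0,0,0],[0,0,-4,0,0,0,0],[0,0,-4,0,0,0,0],[0,0,-4,0,0,0,0],[0,0,-3,0,0,0,0]]'; python3 -m pendant '[[0,0,0,0,0,0,0],[0,0,0,0,0,0,0]]'
```

```text
time: 25.05
tool_pos: [0.4365, 0.2904, 0.2025]
ee_rot: [3.139, 0.004, 0.002]
wrist_force: [0.8, 0.2, 0.2]
width: 0.0237
finger_force: 30.0
time: 25.85
tool_pos: [0.3893, 0.3694, 0.0512]
ee_rot: [3.138, 0.004, -0.001]
wrist_force: [0.3, 0.4, -0.8]
width: 0.0231
finger_force: 30.0
time: 26.05
tool_pos: [0.3903, 0.3711, 0.0548]
ee_rot: [3.14, 0.001, 0.0]
wrist_force: [0.5, -0.0, 0.1]
width: 0.0236
finger_force: 29.9
```

```bash
python3 -m pendant '[[0,0,-1.1,0,0,0,0],[0,0,0,0,0,0,0],[0,0,0,0,0,0,0.5],[0,0,0,0,0,0,0.5],[0,0,0,0,0,0,0.5],[0,0,4,0,0,0,0.5],[0,0,4,0,0,0,0.5],[0,0,4,0,0,0,0.5]]'; python3 -m pendant '[[0,0,2,0,0,0,0.6],[1.3,-3.9,0,0,0,0,0.75],[1.3,-3.9,0,0,0,0,0.75],[1.3,-3.9,0,0,0,0,0.75],[1.3,-3.9,0,0,0,0,0.75],[1.3,-3.9,0,0,0,0,0.75],[1.3,-3.9,0,0,0,0,0.75],[1.4,-3.8,0,0,0,0,0.75]]'; python3 -m pendant '[[0,0,0,0,0,0,0.75],[0,0,0,0,0,0,0.75]]'; python3 tray.py t4.png
python3 - <<'E'
from h import *
im,p=snap('wrist'); np.savez('w5.npz',**p)
h=cv2.cvtColor(im,cv2.COLOR_RGB2HSV); m=cv2.inRange(h,(0,150,50),(8,255,255))|cv2.inRange(h,(172,150,50),(180,255,255))
n,l,s,c=cv2.connectedComponentsWithStats(m)
for i in range(1,n):
    if s[i,4]>200: print(s[i],c[i])
cv2.imwrite('pics/w5.png',im[...,::-1])
for X in [(.482,.0995,.066),(.476,.0005,.066)]: print(proj(p,X))
a=cv2.imread('pics/w5.png')[:300];b=cv2.imread('pics/t4.png')[:500,:]; cv2.imwrite('pics/w5b.png',np.vstack([cv2.resize(a,(600,281)),cv2.resize(b,(600,505))[:310]]))
E
```

```text
time: 26.85
tool_pos: [0.3894, 0.3723, 0.1654]
ee_rot: [3.141, 0.001, 0.002]
wrist_force: [1.7, 0.5, 0.4]
width: 0.0468
finger_force: 0.0
time: 27.65
tool_pos: [0.4819, 0.0989, 0.1844]
ee_rot: [3.142, -0.0, 0.002]
wrist_force: [-0.4, -0.3, 0.2]
width: 0.0707
finger_force: 0.0
time: 27.85
tool_pos: [0.4819, 0.1, 0.1842]
ee_rot: [-3.141, 0.0, 0.0]
wrist_force: [-0.3, 0.3, 0.1]
width: 0.0704
finger_force: 0.0
[0.48164334 0.10083815 0.18418408] [-3.14102539e+00  4.22850910e-04  1.86713470e-03] 0.07050222215299767
[ 294  191   66   73 2870] [326.03101045 225.23972125]
[ 410  196   79   74 3375] [446.92325926 230.53659259]
[ 536  217  100   75 4376] [581.9785192  251.35009141]
[326.85491065 234.68111894]
[460.63350271 242.86723482]
```

View pics/w5b.png

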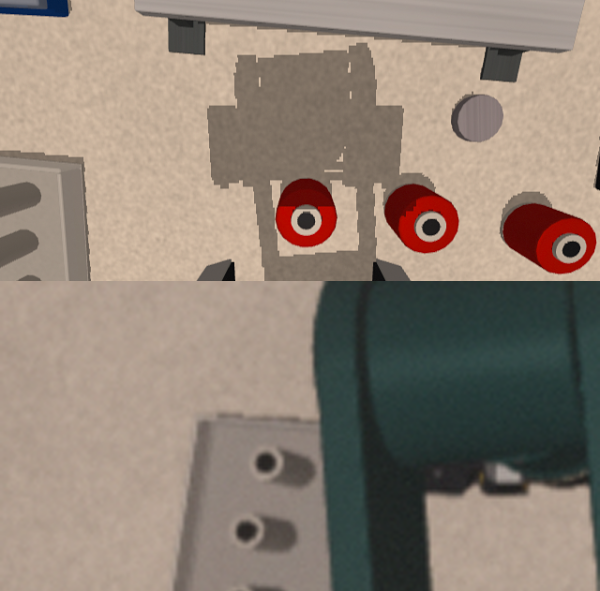

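All three cores stand in the tray, and the ledge is clear. The reel hubs are within 1 px of the prediction: (326,234) and (460,242) in wrist pixels.

```bash
python3 -m pendant '[[0,0,-4,0,0,0,0.75],[0,0,-4,0,0,0,0.75],[0,0,-3,0,0,0,0.75],[0,0,-2,0,0,0,0.75],[0,0,-1.2,0,0,0,0.75],[0,0,-0.9,0,0,0,0.75],[0,0,0,0,0,0,0.75],[0,0,0,0,0,0,0]]'; python3 -m pendant '[[0,0,0,0,0,0,0],[0,0,0,0,0,0,0],[0,0,0,0,0,0,0],[0,0,0,0,0,0,0],[0,0,2,0,0,0,0],[0,0,4,0,0,0,0],[0,0,4,0,0,0,0],[0,0,4,0,0,0,0]]'; python3 -m pendant '[[4,1.5,0,0,0,0,0],[4,1.5,0,0,0,0,0],[4,1.5,0,0,0,0,0],[4.1,1.4,0,0,0,0,0],[0,0,0,0,0,0,0],[0,0,0,0,0,0,0],[0,0,0,0,0,0,0]]'
```

```text
time: 28.75
tool_pos: [0.4826, 0.1009, 0.0342]
ee_rot: [-3.141, -0.002, 0.003]
wrist_force: [0.6, -0.7, -0.6]
width: 0.0654
finger_force: 0.0
time: 29.55
tool_pos: [0.481, 0.1007, 0.1737]
ee_rot: [-3.141, 0.002, 0.002]
wrist_force: [0.8, -0.0, -2.1]
width: 0.0495
finger_force: 30.0
time: 30.25
tool_pos: [0.642, 0.1593, 0.173]
ee_rot: [3.141, 0.001, 0.002]
wrist_force: [0.6, 0.2, -1.8]
width: 0.0495
finger_force: 30.0
```

```bash
python3 -m pendant '[[0,0,-3,0,0,0,0],[0,0,-2,0,0,0,0],[0,0,-1,0,0,0,0],[0,0,-0.5,0,0,0,0],[0,0,0,0,0,0,0],[0,0,-0.3,0,0,0,0],[0,0,0,0,0,0,0],[0,0,0,0,0,0,0]]';  python3 -m pendant '[[0,0,0,0,0,0,0.15],[0,0,0,0,0,0,0.6],[0,0,0,0,0,0,0.7],[0,0,0,0,0,0,0.7],[0,0,3,0,0,0,0.7],[0,0,4,0,0,0,0.7],[0,0,3,0,0,0,0.7]]'
```

```text
time: 31.05
tool_pos: [0.6433, 0.1596, 0.1061]
ee_rot: [-3.141, -0.001, 0.002]
wrist_force: [0.5, 0.6, -1.3]
width: 0.0496
finger_force: 30.0
time: 31.75
tool_pos: [0.6432, 0.1596, 0.2077]
ee_rot: [-3.141, -0.002, 0.002]
wrist_force: [0.1, -0.1, 1.4]
width: 0.0653
finger_force: 0.0
```

```bash
python3 -m pendant '[[-3.3,-3.2,0,0,0,0,0.75],[-3.3,-3.2,0,0,0,0,0.75],[-3.3,-3.2,0,0,0,0,0.75],[-3.4,-3.2,0,0,0,0,0.75],[-3.4,-3.1,0,0,0,0,0.75],[0,0,0,0,0,0,0.75],[0,0,-4,0,0,0,0.75],[0,0,-4,0,0,0,0.75]]'; python3 -m pendant '[[0,0,-4,0,0,0,0.75],[0,0,-2.4,0,0,0,0.75],[0,0,-1.5,0,0,0,0.75],[0,0,-1.2,0,0,0,0.75],[0,0,0,0,0,0,0.75],[0,0,0,0,0,0,0.75]]'
```

```text
time: 32.55
tool_pos: [0.4778, 0.0004, 0.1266]
ee_rot: [3.141, -0.007, 0.002]
wrist_force: [0.9, -0.5, -0.4]
width: 0.0703
finger_force: 0.0
time: 33.15
tool_pos: [0.4767, 0.0007, 0.0349]
ee_rot: [3.141, -0.001, 0.002]
wrist_force: [-0.8, 0.7, 0.1]
width: 0.0709
finger_force: 0.0
```

```bash
python3 -m pendant '[[0,0,0,0,0,0,0],[0,0,0,0,0,0,0],[0,0,0,0,0,0,0],[0,0,0,0,0,0,0],[0,0,2,0,0,0,0],[0,0,4,0,0,0,0],[0,0,4,0,0,0,0],[0,0,4,0,0,0,0]]'; python3 -m pendant '[[3.9,1.5,0,0,0,0,0],[3.9,1.5,0,0,0,0,0],[4,1.6,0,0,0,0,0],[4,1.6,0,0,0,0,0],[0,0,0,0,0,0,0],[0,0,0,0,0,0,0],[0,0,0,0,0,0,0]]'; python3 -m pendant '[[0,0,-3,0,0,0,0],[0,0,-2,0,0,0,0],[0,0,-1,0,0,0,0],[0,0,-0.5,0,0,0,0],[0,0,0,0,0,0,0],[0,0,-0.3,0,0,0,0],[0,0,0,0,0,0,0],[0,0,0,0,0,0,0]]'
```

```text
time: 33.95
tool_pos: [0.4752, 0.0005, 0.1751]
ee_rot: [-3.142, 0.001, 0.002]
wrist_force: [2.1, 0.1, -0.4]
width: 0.0495
finger_force: 30.0
time: 34.65
tool_pos: [0.6329, 0.0621, 0.1742]
ee_rot: [3.141, 0.001, 0.002]
wrist_force: [-0.2, 0.4, -1.9]
width: 0.0495
finger_force: 30.0
time: 35.45
tool_pos: [0.6343, 0.0625, 0.107]
ee_rot: [3.142, -0.001, 0.002]
wrist_force: [0.1, 0.3, -1.9]
width: 0.05
finger_force: 30.0
```

```bash
python3 -m pendant '[[0,0,0,0,0,0,0.15],[0,0,0,0,0,0,0.6],[0,0,0,0,0,0,0.7],[0,0,0,0,0,0,0.7],[0,0,3,0,0,0,0.7],[0,0,4,0,0,0,0.7],[0,0,3,0,0,0,0.7]]'; python3 -m pendant '[[-2.9,-2.9,0,0,0,0,0.75],[-2.9,-2.9,0,0,0,0,0.75],[-2.9,-2.9,0,0,0,0,0.75],[-2.9,-2.9,0,0,0,0,0.75],[-3,-2.9,0,0,0,0,0.75],[-3,-3,0,0,0,0,0.75],[0,0,0,0,0,0,0.75],[0,0,-4,0,0,0,0.75]]'; python3 -m pendant '[[0,0,-4,0,0,0,0.75],[0,0,-4,0,0,0,0.75],[0,0,-2.4,0,0,0,0.75],[0,0,-1.5,0,0,0,0.75],[0,0,-1.2,0,0,0,0.75],[0,0,0,0,0,0,0.75],[0,0,0,0,0,0,0.75]]'
```

```text
time: 36.15
tool_pos: [0.6342, 0.0625, 0.2086]
ee_rot: [3.142, -0.002, 0.002]
wrist_force: [-0.7, 0.0, 0.3]
width: 0.0657
finger_force: 0.0
time: 36.95
tool_pos: [0.4616, -0.1145, 0.1724]
ee_rot: [3.137, -0.014, -0.0]
wrist_force: [0.6, -0.9, 0.8]
width: 0.071
finger_force: 0.0
time: 37.65
tool_pos: [0.4586, -0.1124, 0.0358]
ee_rot: [3.141, -0.001, 0.002]
wrist_force: [0.1, -0.0, 0.2]
width: 0.0706
finger_force: 0.0
```

```bash
python3 -m pendant '[[0,0,0,0,0,0,0],[0,0,0,0,0,0,0],[0,0,0,0,0,0,0],[0,0,0,0,0,0,0],[0,0,2,0,0,0,0],[0,0,4,0,0,0,0],[0,0,4,0,0,0,0],[0,0,4,0,0,0,0]]'; python3 -m pendant '[[4.2,1.9,0,0,0,0,0],[4.2,1.9,0,0,0,0,0],[4.2,1.9,0,0,0,0,0],[4.3,1.9,0,0,0,0,0],[0,0,0,0,0,0,0],[0,0,0,0,0,0,0],[0,0,0,0,0,0,0]]'; python3 -m pendant '[[0,0,-3,0,0,0,0],[0,0,-2,0,0,0,0],[0,0,-1,0,0,0,0],[0,0,-0.5,0,0,0,0],[0,0,0,0,0,0,0],[0,0,-0.3,0,0,0,0],[0,0,0,0,0,0,0],[0,0,0,0,0,0,0]]'
```

```text
time: 38.45
tool_pos: [0.4572, -0.1121, 0.176]
ee_rot: [-3.141, 0.001, 0.002]
wrist_force: [0.5, -0.4, -1.8]
width: 0.0495
finger_force: 30.0
time: 39.15
tool_pos: [0.6259, -0.0369, 0.175]
ee_rot: [3.141, 0.001, 0.002]
wrist_force: [-0.1, 0.1, -0.5]
width: 0.0491
finger_force: 30.0
time: 39.95
tool_pos: [0.6273, -0.0366, 0.1081]
ee_rot: [3.141, -0.001, 0.002]
wrist_force: [-1.2, 0.1, -1.5]
width: 0.0495
finger_force: 30.0
```

```bash
python3 -m pendant '[[0,0,0,0,0,0,0.15],[0,0,0,0,0,0,0.6],[0,0,0,0,0,0,0.7],[0,0,0,0,0,0,0.7],[0,0,3,0,0,0,0.7],[0,0,4,0,0,0,0.7],[0,0,3,0,0,0,0.7]]'; python3 -m pendant '[[-2.1,-3.6,0,0,0,0,0],[-2.1,-3.6,0,0,0,0,0],[-2.1,-3.6,0,0,0,0,0],[-2.1,-3.6,0,0,0,0,0],[-2.1,-3.6,0,0,0,0,0],[-2.1,-3.6,0,0,0,0,0],[-2.1,-3.6,0,0,0,-7,0],[-2.1,-3.6,0,0,0,-8,0]]'; python3 -m pendant '[[-2.2,-3.6,0,0,0,0,0],[-2.2,-3.6,0,0,0,0,0],[0,0,0,0,0,0,0],[0,0,0,0,0,0,0]]'
python3 - <<'E'
from h import *
t,p=snap('top','top2.png'); s,_=snap('scene','scene2.png')
a=t[150:320,90:520,::-1]; b=s[100:420,150:540,::-1]
a=cv2.resize(a,(720,285),interpolation=2);b=cv2.resize(b,(384,315));z=np.zeros((315,720,3),np.uint8);z[:,:384]=b
w,pw=snap('wrist','w6.png'); z[:252,384:]=cv2.resize(w[...,::-1],(336,252)); np.savez('w6.npz',**pw)
cv2.imwrite('pics/chk.png',np.vstack([a,z]));print(robot.get_obs()['tool_pos'],robot.get_obs()['ee_rot'])
E
```

```text
time: 40.65
tool_pos: [0.6272, -0.0365, 0.2096]
ee_rot: [3.141, -0.002, 0.002]
wrist_force: [-0.1, -0.2, 1.2]
width: 0.0659
finger_force: 0.0
time: 41.45
tool_pos: [0.4579, -0.3258, 0.2077]
ee_rot: [3.141, -0.001, -0.265]
wrist_force: [0.5, -0.3, -0.0]
width: 0.0056
finger_force: 0.0
time: 41.85
tool_pos: [0.4144, -0.397, 0.2072]
ee_rot: [-3.141, -0.0, -0.262]
wrist_force: [0.7, 0.2, -0.0]
width: 0.0008
finger_force: 0.0
[ 0.41566219 -0.39547679  0.2074221 ] [-3.14139710e+00 -4.29290935e-04 -2.58020095e-01]
```

View pics/chk.png

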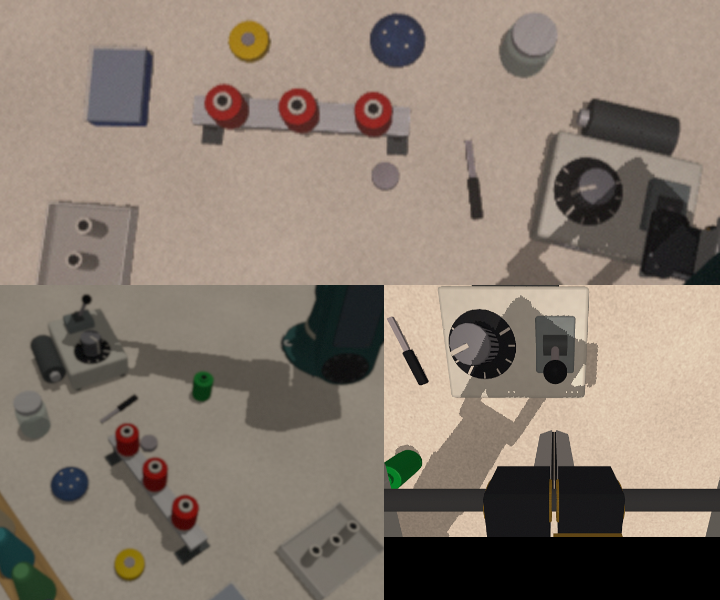

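The check picture shows three reels upright on the ledge, three cores in the tray, the sleeve stripe pointing lower-left to 6, and the other things in place. Now the lever.

```bash
python3 -m pendant '[[0,0,-3,0,0,0,0],[0,0,-3,0,0,0,0],[0,0,-1.1,0,0,0,0],[0,0,0,0,0,0,0],[1.5,-0.4,0,0,0,0,0],[1.5,-0.4,0,0,0,0,0],[1.2,-0.3,0,0,0,0,0],[1.2,-0.3,0,0,0,0,0]]'; python3 -m pendant '[[1.2,-0.3,0,0,0,0,0],[1,-0.3,0,0,0,0,0],[1,-0.3,0,0,0,0,0],[0.7,-0.2,0,0,0,0,0],[0,0,0,0,0,0,0],[0,0,0,0,0,0,0]]'; python3 -m pendant '[[0.4,-0.1,0,0,0,0,0],[0,0,0,0,0,0,0],[0,0,0,0,0,0,0]]'
```

```text
time: 42.8
tool_pos: [0.4699, -0.4111, 0.1383]
ee_rot: [3.14, -0.002, -0.259]
wrist_force: [-2.1, 0.8, 1.1]
width: 0.0004
finger_force: 1.0
time: 43.4
tool_pos: [0.503, -0.4201, 0.1359]
ee_rot: [-3.14, 0.013, -0.261]
wrist_force: [-13.9, 4.4, 6.4]
width: 0.0001
finger_force: 7.3
time: 43.7
tool_pos: [0.5034, -0.4202, 0.1358]
ee_rot: [-3.139, 0.022, -0.262]
wrist_force: [-21.7, 6.8, 9.3]
width: 0.0003
finger_force: 11.0
```

```bash
python3 -m pendant '[[-1.5,0.4,0,0,0,0,0],[-3,0.8,0,0,0,0,0],[-4,1,0,0,0,0,0],[0,0,4,0,0,0,0],[0,0,4,0,0,0,0],[0,0,0,0,0,0,0],[0,0,0,0,0,0,0],[0,0,0,0,0,0,0]]'
python3 - <<'E'
from h import *
w,pw=snap('wrist','w7.png')
for n,X in(('on',(.525,-.4255,.145)),('off',(.470,-.411,.145))): print(n,proj(pw,X))
s,_=snap('scene'); c=s[90:420,150:540,::-1]; cv2.imwrite('pics/fin.png',np.hstack([cv2.resize(c,(390,330)),cv2.resize(w[...,::-1],(408,306))[:330] if 0 else cv2.copyMakeBorder(cv2.resize(w[...,::-1],(408,306)),0,24,0,0,0)]))
E
```

```text
time: 44.5
tool_pos: [0.4271, -0.4004, 0.2152]
ee_rot: [-3.141, 0.001, -0.259]
wrist_force: [0.2, -0.3, 0.0]
width: 0.0006
finger_force: 0.0
on [323.85262888  81.28023811]
off [323.91480316 184.01193752]
```

View pics/fin.png

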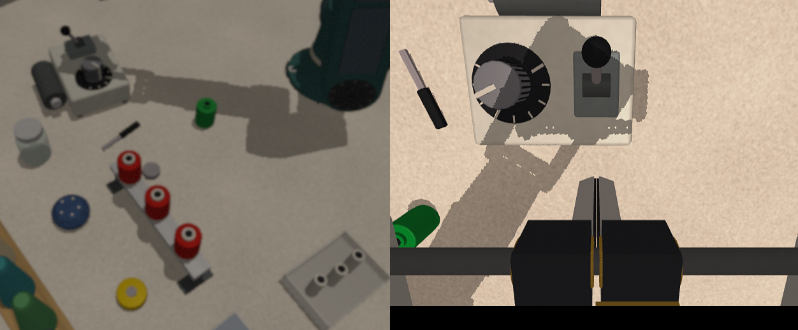

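The ball is at wrist pixel (323,82), which matches the predicted "on" position. Everything else is in place, so I'm handing in.

```bash
python3 -c "
from bench import robot
print(robot.close_job())"
```

```text
the job is handed in; nothing more can be done
None
```

I handed the job in at about 45 s. The last pictures show the sleeve at 6, the three cores in the tray, the three red reels upright on the ledge and the lever fully on; the hand-in returned no verdict.

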